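Point out the tallest capacitor, then save the mark

ROBOT

A 6-joint arm with a two-finger parallel gripper is mounted at the origin on the work surface. World frame = base frame: x ahead of the robot, y to its left, z up, the work surface at z = 0. Lengths are in m, angles in degrees, forces in N, time in s.
With the tool pointing down it reaches from about 0.35 to 0.875 m from the base axis. Payload 4.2 kg.
Tool frame: the origin (TCP) lies between the finger pads, 19 mm behind the fingertips; this is the grasp point; z points along the fingers, y is the line along which they close (so a half turn about z gives the same grasp; the last joint's range is limited). The gripper opens to 87 mm and grips with 3 to 60 N. Pads are 19 mm wide; open, the fingers measure 117 mm over their backs; the gripper's body (75 mm by 190 mm) begins 51 mm behind the grasp point.
Start: joints at [-48.724, 22.042, 0.453, 0, -68.411, -14.817], TCP at [0.278, -0.56, 0.241] pointing down, gripper open.
Joint ranges: [-179.83, 179.83], [-69.29, 118.12], [-61.27, 80.66], [-181.25, 117.63], [-171.15, -9.14], [-177.46, 177.46]. Speed limits (degrees/s): [159.86, 159.86, 180, 180, 180, 180].

INTERFACE

Orientations are given as a 3x3 rotation matrix whose columns are the frame's x, y, z axes.
In Python, from station import r gives the robot as it stands.
- The arm moves only by the tool jog_arm, never from a script. Its argument "plan" is text: rows parted by semicolons, each of 7 numbers parted by spaces: the shift along the tool's x, y, z normalised to -1 to 1, where 1 is 0.025 m, then the turn, a rotation vector about the tool's x, y, z normalised to -1 to 1, where 1 is 8 degrees, then the closure, from -1 (fully open) to 1 (shut). A call has exactly 10 rows; each row shifts and turns the commanded pose from where the row before left it, along the tool's axes as they then stand; what a row does not reach is not made up. A row lasts 1/10 s, in which the tool goes at most 50 mm and 8.59 degrees, less where a joint would pass 70% of its speed; a pose out of reach is approached as far as the arm can. A call with a number of a shift or a turn outside -1 to 1 is refused whole. A call with a gripper value outside its range is refused whole. The fingers move at their own pace and stop on an object; the grip force is fixed at half the most. Time passes only in rows, so rows that do not move let the fingers close, or fill a call up. It gives the time, the measured TCP pose, the force, the opening and the grip force at its end, in the units of the state.
- r.sense(): the state, without advancing time (a new reading comes with each control period).
- r.capture(name): name is "scene" or "side" or "wrist"; returns (picture, depth): 480x640x3 uint8, red, green, blue; 480x640 float32, m along the optical axis (not along the pixel's ray), 0 where there is no reading.
- r.get_calibration(name): a dict with "mtx" (3x3 intrinsics, pixels), "extrinsics" (4x4, takes a point from camera to world coordinates). Camera axes: x right, y up, looking along -z (the intrinsics and any distortion apply to the point x, -y, -z); pixel columns grow to the right and rows downward; lengths in m; the calibration is good to about 2 mm. A picture is of the moment at which its call begins: read the wrist's pose just before it. get_calibration takes no time and is no camera call; for the wrist camera it gives the pose at the moment of the call.
- r.finish_job(): hands the job in; it is judged then, once.
The state is a dict: "time_s": time; "joints": joint angles; "joint_velocities": joint speeds; "effort": joint torques, N m; "tcp_pos": TCP position; "ee_rot": TCP orientation; "wrist_force": force on the tool from outside, world axes, zero at the start; "moment": the same for the moment, N m; "gripper_width": opening from 0.0 (shut) to 1.0 (fully open); "gripper_force": force on a finger pad.
Only numpy, scipy, OpenCV 4.12 (cv2) and the standard library are available. Lean on these libraries where they do the work, as an engineer would, in place of code of your own. Each camera call takes 0.05 s, during which the arm holds its last target. There are 200 camera calls.

TASK

Show the inspection camera the tallest can on the circuit board: point down at it with the fingertips two or three centimetres above the middle of its top and dwell there for at least two seconds, pointing at no other can and touching nothing on the board. Then gently press the large button of the cordless remote all the way down to save the mark, let it come back up and move clear. Do not press the small button, shift or lift the remote, or disturb anything else on the bench.

Things in the scene. Friction and masses are not known exactly. Their poses are not given: they have to be found in the camera images.
- can_tall: plain aluminium can capacitor, upright cylinder 26 mm in diameter and 60 mm tall, soldered to the circuit board (immovable); the four cans stand about 100 to 156 mm apart near the board's corners, and which can stands at which corner varies. Origin: centre of its underside, on the board 20 mm above the work surface; z up. The tallest can on the board
- can_tall_top (a point): centre of the flat top of the tallest can, 60 mm above its underside and 80 mm above the work surface; z up
- can_mid: plain aluminium can capacitor, upright cylinder 30 mm in diameter and 40 mm tall, soldered to the circuit board (immovable); the four cans stand about 100 to 156 mm apart near the board's corners, and which can stands at which corner varies. Origin: centre of its underside, on the board 20 mm above the work surface; z up
- can_mid_top (a point): centre of the flat top of the 40 mm can, 40 mm above its underside and 60 mm above the work surface; z up
- can_wide: plain aluminium can capacitor, upright cylinder 36 mm in diameter and 28 mm tall, soldered to the circuit board (immovable); the four cans stand about 100 to 156 mm apart near the board's corners, and which can stands at which corner varies. Origin: centre of its underside, on the board 20 mm above the work surface; z up
- can_wide_top (a point): centre of the flat top of the 28 mm can, 28 mm above its underside and 48 mm above the work surface; z up
- can_low: plain aluminium can capacitor, upright cylinder 22 mm in diameter and 18 mm tall, soldered to the circuit board (immovable); the four cans stand about 100 to 156 mm apart near the board's corners, and which can stands at which corner varies. Origin: centre of its underside, on the board 20 mm above the work surface; z up
- can_low_top (a point): centre of the flat top of the 18 mm can, 18 mm above its underside and 38 mm above the work surface; z up
- board: green circuit board, 170 x 200 mm, in a 180 (x) by 210 (y) mm aluminium carrier fixed to the table; the board's upper face is 20 mm above the work surface, its other components rise at most 11 mm above that face. Origin: centre of the carrier's underside; z up. The cans stand at (+-50, +-60) mm in its frame
- remote: cordless remote control, loose grey plastic box 130 (x) by 70 (y) by 30 mm (z), 0.6 kg, lying flat, any way round. Two off-white round push buttons in black housings on its upper face: a large one 35 mm from the centre towards its +x, a small one 40 mm from the centre towards -x. Origin: centre of its underside; z up
- big_button (a joint): travel of the remote's large button, 30 mm in diameter: 0 = released, 0.006 m = fully down (pressed straight down); a spring returns it, 1.5 N to start and 5 N for fully down
- big_button_top (a point): centre of the upper face of the remote's large button (moves with it), 52 mm above the work surface when released
- small_button (a joint): travel of the remote's small button, 14 mm in diameter: 0 = released, 0.006 m = fully down
- small_button_top (a point): centre of the upper face of the remote's small button; not to be pressed
- spare_can: loose spare can of the same make, 26 mm in diameter and 60 mm tall, standing on the table between the board and the remote, not on the board. Origin: centre of its underside
- spare_can_top (a point): centre of the spare can's top, 60 mm above the work surface
- standoff: loose brass pillar 12 mm in diameter, 22 mm tall, standing upright at the middle of the circuit board. Origin: centre of its underside
- hexkey: loose dark steel L-shaped hex key, arms 95 and 26 mm, 6 mm thick, lying flat. Origin: under the middle of the long arm, which runs along its x
- screwdriver: loose screwdriver, 180 mm long, black handle, lying along its x. Origin: under its middle
- jar: loose closed jar, 52 mm in diameter, 55 mm tall, upright, beyond the board. Origin: centre of its underside
- connector: loose metal plug connector, about 27 x 55 x 12 mm, lying to the left (+y) of the board. Origin: underside, near its centre

How it is judged:
By the outcome, as a careful person would: the job done as asked, in the order asked, and still so for the second after the job is handed in, with the robot touching nothing.
It also fails if it takes over 48 s, if anything falls off the work surface, if the arm or the gripper's body presses on something with over 40 N, if the wrist force passes 120 N, or if a joint passes its speed limit or range.

## Working session

There is one attempt and no reset: what is moved stays moved. The work goes in short steps, Python scripts to look and compute and a tool call to move; the robot and the scene stay as the last step left them, time stands still between calls to the robot, and variables do not carry over. Pictures are saved under pics/ and viewed, at most 10 in all, crops included, and the job is handed in when it is done.

Besides the shell and the picture viewer there is one more tool, called after ">>>" as a command line: name --argument value ..., lists and objects as JSON in quotes. jog_arm: Moves the arm, as the interface text tells. Scaled input: -1 to 1 covers 0.025 m each way for a shift and 8 degrees each way for a turn. Its arguments: {"type":"object","properties":{"plan":{"type":"string"}},"required":["plan"]}

```bash
mkdir -p pics; ls; cat > h.py <<'E'
import numpy as np, cv2
from station import r
def grab(n):
    c=r.get_calibration(n); p,d=r.capture(n); return p,d,np.array(c["mtx"]),np.array(c["extrinsics"])
def world(d,K,T):
    v,u=np.mgrid[:480,:640]
    P=np.stack([(u-K[0,2])/K[0,0]*d,-(v-K[1,2])/K[1,1]*d,-d,np.ones_like(d)],-1)
    return (P@T.T)[...,:3]
def save(n,p): cv2.imwrite("pics/"+n+".png",cv2.cvtColor(p,cv2.COLOR_RGB2BGR))
def ray(u,v,K,T,z):
    d=T[:3,:3]@np.array([(u-K[0,2])/K[0,0],-(v-K[1,2])/K[1,1],-1]); o=T[:3,3]
    return o+d*(z-o[2])/d[2]
E
python3 - <<'E'
from h import *
s=r.sense(); print(s["tcp_pos"],np.round(s["ee_rot"],3),s["time_s"],s["gripper_width"])
for n in("scene","side"):
    p,d,K,T=grab(n); save(n,p); np.savez(n,p=p,d=d,K=K,T=T); print(n,K,np.round(T,3),r.get_calibration(n).keys())
E
```

```text
pics
[ 0.27822605 -0.5590161   0.24015274] [[-0.895 -0.445 -0.001]
 [-0.445  0.895  0.002]
 [ 0.     0.002 -1.   ]] 0.0 1.0011993715430014
scene [[618.92106219   0.         316.67392811]
 [  0.         618.92106219 241.8926976 ]
 [  0.           0.           1.        ]] [[ 0.816 -0.382  0.434  1.133]
 [ 0.578  0.515 -0.634 -0.645]
 [ 0.019  0.768  0.641  0.787]
 [ 0.     0.     0.     1.   ]] dict_keys(['mtx', 'extrinsics'])
side [[522.34532123   0.         329.87333187]
 [  0.         522.34532123 232.41807501]
 [  0.           0.           1.        ]] [[ 0.96   0.139 -0.241  0.388]
 [-0.278  0.526 -0.804 -0.727]
 [ 0.015  0.839  0.544  0.583]
 [ 0.     0.     0.     1.   ]] dict_keys(['mtx', 'extrinsics'])
```

View pics/scene.png

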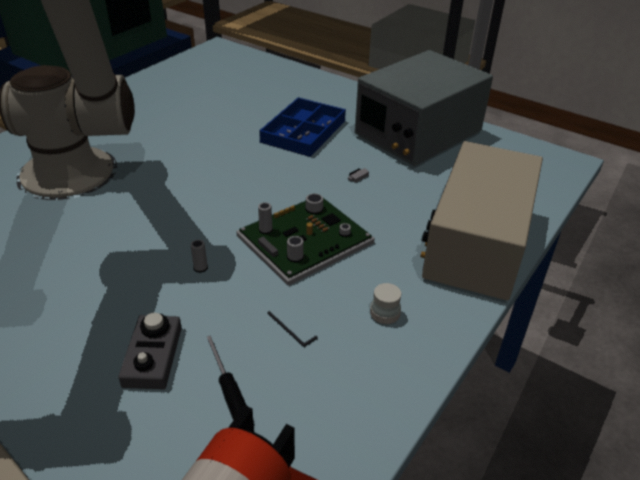

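View pics/side.png

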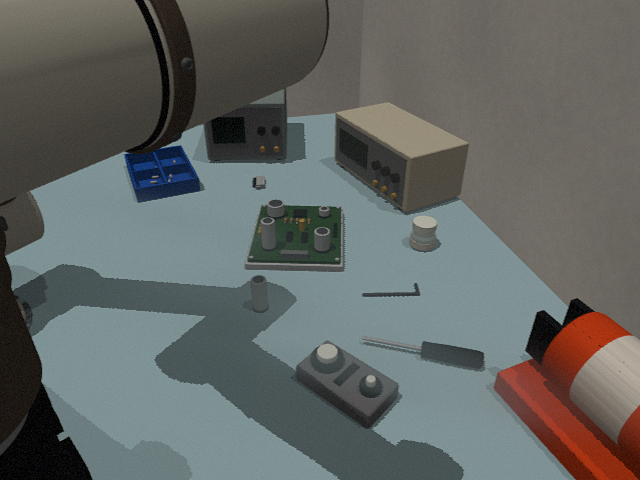

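Both views show the same layout. The tallest can is at the board's near-left corner, with its top at about (265,207) in scene and (268,221) in side. The large button is at (153,321) and (327,351), the small one at (142,357) and (371,379). The spare can stands off the board at (199,243) and (259,281).

```bash
cat > m.py <<'E'
from h import *
px={"tall":[(265,207),(268,221)],"big":[(153,321),(327,352)],"small":[(142,357),(371,379)],"spare":[(199,243),(259,281)],"mid":[(295,241),(322,231)],"wide":[(315,198),(276,203)],"low":[(345,227),(324,209)],"jar":[(387,291),(424,222)]}
zt=dict(tall=.08,big=.052,small=.05,spare=.06,mid=.06,wide=.048,low=.038,jar=.055)
D=[dict(np.load(n+".npz")) for n in("scene","side")]
for k,q in px.items():
    A=[];b=[];out=[]
    for (u,v),f in zip(q,D):
        K,T=f["K"],f["T"]; g=ray(u,v,K,T,zt[k]); w=world(f["d"],K,T)[v,u]; out+=[g[:2],w]
        dr=g-T[:3,3]; dr/=np.linalg.norm(dr); M=np.eye(3)-np.outer(dr,dr); A.append(M); b.append(M@T[:3,3])
    X=np.linalg.solve(sum(A),sum(b))
    print(k,"tri",X.round(4),"rays",[o.round(4).tolist() for o in out])
# off-white button/top refinement by depth band
for f,n in zip(D,("scene","side")):
    w=world(f["d"],f["K"],f["T"])
    for k,c in (("tall",px["tall"]),("big",px["big"]),("spare",px["spare"])):
        u,v=c[n=="side"]; W=w[v-18:v+19,u-18:u+19]; p0=ray(u,v,f["K"],f["T"],zt[k])
        m=(abs(W[...,2]-zt[k])<.005)&(np.hypot(*(W[...,:2]-p0[:2]).transpose(2,0,1))<.025)
        q=W[m]; 
        if len(q)>5:
            (cx,cy),rad=cv2.minEnclosingCircle(q[:,:2].astype(np.float32)); print(n,k,len(q),q.mean(0).round(4),np.median(q[:,2]).round(4),"circ",round(cx,4),round(cy,4),round(rad,4))
    b=(w[...,2]>.025)&(w[...,2]<.036)&(w[...,0]<.55)&(w[...,1]<-.15)
E
python3 m.py
python3 - <<'E'
import cv2
a=cv2.imread("pics/scene.png");b=cv2.imread("pics/side.png")
z=lambda i,x,y,w,h:cv2.resize(i[y:y+h,x:x+w],(400,300),interpolation=cv2.INTER_CUBIC)
import numpy as np
cv2.imwrite("pics/crop.png",np.vstack([np.hstack([z(a,235,185,100,75),z(a,110,305,100,75)]),np.hstack([z(b,240,190,100,75),z(b,300,335,100,75)])]))
E
```

```text
tall tri [0.5127 0.0837 0.0774] rays [[0.5158, 0.0798], [0.5156, 0.08, 0.0797], [0.5119, 0.0813], [0.5117, 0.0796, 0.0811]]
big tri [ 0.5359 -0.2315  0.0481] rays [[0.54, -0.235], [0.5383, -0.2339, 0.05], [0.5347, -0.2335], [0.5346, -0.2339, 0.0525]]
small tri [ 0.5782 -0.2935  0.0491] rays [[0.5795, -0.2949], [0.5816, -0.2963, 0.0529], [0.5778, -0.2931], [0.5771, -0.2947, 0.052]]
spare tri [ 0.4699 -0.056   0.0565] rays [[0.4713, -0.0566], [0.4718, -0.057, 0.0605], [0.4696, -0.0633], [0.4694, -0.0653, 0.0616]]
mid tri [0.6069 0.0535 0.0593] rays [[0.608, 0.0519], [0.6081, 0.0518, 0.0602], [0.6067, 0.0535], [0.6058, 0.0505, 0.062]]
wide tri [0.5488 0.1988 0.047 ] rays [[0.55, 0.1972], [1.1332, -0.6449, 0.7865], [0.5485, 0.198], [0.5482, 0.1962, 0.049]]
low tri [0.6429 0.168  0.0361] rays [[0.6446, 0.1651], [0.6465, 0.1619, 0.0409], [0.6421, 0.1659], [0.6407, 0.161, 0.041]]
jar tri [0.8082 0.0438 0.0541] rays [[0.8083, 0.0437], [0.8083, 0.0437, 0.055], [0.8073, 0.0416], [0.8057, 0.0388, 0.057]]
scene tall 108 [0.5125 0.0812 0.0794] 0.0795 circ 0.5105 0.0826 0.0141
scene big 217 [ 0.537  -0.2322  0.0513] 0.0513 circ 0.5356 -0.2314 0.0156
scene spare 126 [ 0.4704 -0.0607  0.0595] 0.0597 circ 0.4686 -0.0606 0.014
side tall 115 [0.5093 0.0801 0.0794] 0.08 circ 0.5106 0.0814 0.0142
side big 296 [ 0.5341 -0.2328  0.0513] 0.0517 circ 0.5347 -0.2315 0.015
side spare 151 [ 0.4678 -0.0611  0.0597] 0.06 circ 0.4695 -0.0585 0.0146
```

View pics/crop.png

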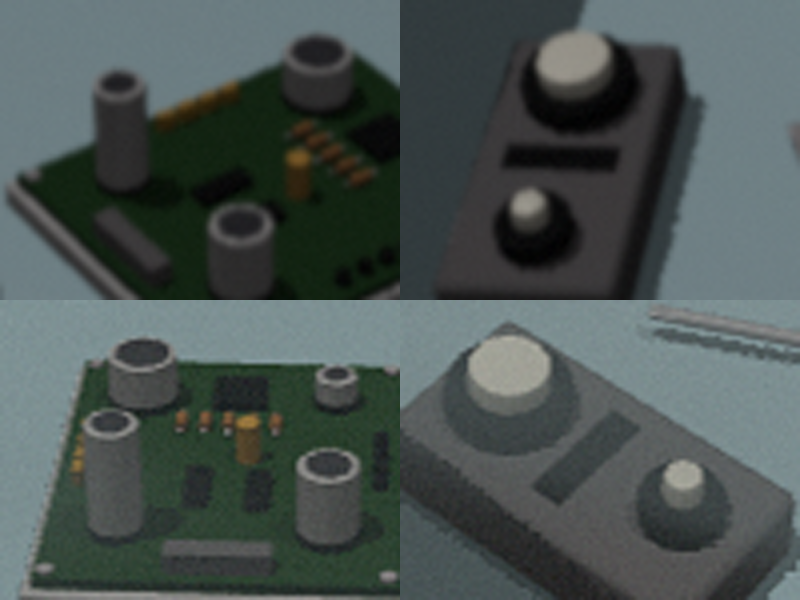

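The tall can's top is at (0.511, 0.081, 0.080) and the large button's top at (0.535, -0.232, 0.0515). I'll close the fingers and travel high, passing around the spare can.

>>> jog_arm --plan "-0.4 0.22 0 0 0 0 1;-0.87 0.48 0 0 0 0 1;-0.87 0.48 0 0 0 0 1;-0.87 0.48 0 0 0 0 1;-0.87 0.48 0 0 0 0 1;-0.87 0.48 0 0 0 0 1;-0.87 0.48 0 0 0 0 1;-0.87 0.48 0 0 0 0 1;-0.87 0.48 0 0 0 0 1;-0.87 0.48 0 0 0 0 1"

```text
time_s: 1.1
tcp_pos: [0.4126, -0.3645, 0.2411]
ee_rot: [[-0.895, -0.446, -0.0], [-0.446, 0.895, 0.0], [-0.0, 0.0, -1.0]]
wrist_force: [0.3, -0.7, 1.1]
gripper_width: 0.173
gripper_force: 0.0
```

>>> jog_arm --plan "-0.87 0.48 0 0 0 0 1;-0.87 0.48 0 0 0 0 1;-0.87 0.48 0 0 0 0 1;-0.87 0.48 0 0 0 0 1;-0.87 0.48 0 0 0 0 1;-0.87 0.48 0 0 0 0 1;-0.87 0.48 0 0 0 0 1;-0.87 0.48 0 0 0 0 1;-0.87 0.48 0 0 0 0 1;-0.87 0.48 0 0 0 0 1"

```text
time_s: 2.1
tcp_pos: [0.5535, -0.1602, 0.2411]
ee_rot: [[-0.895, -0.446, -0.0], [-0.446, 0.895, 0.0], [0.0, 0.0, -1.0]]
wrist_force: [-0.1, 1.3, 0.7]
gripper_width: 0.004
gripper_force: 0.0
```

>>> jog_arm --plan "-0.4 0.5 0 0 0 0 1;-0.3 0.8 0 0 0 0 1;-0.3 0.9 0 0 0 0 1;-0.3 0.9 0 0 0 0 1;-0.3 0.9 0 0 0 0 1;-0.3 0.9 0 0 0 0 1;-0.3 0.9 0 0 0 0 1;-0.3 0.9 0 0 0 0 1;-0.2 0.9 0 0 0 0 1;0 0.5 0 0 0 0 1"

```text
time_s: 3.1
tcp_pos: [0.5226, 0.0509, 0.2412]
ee_rot: [[-0.895, -0.447, -0.0], [-0.447, 0.895, 0.0], [0.0, 0.0, -1.0]]
wrist_force: [-0.4, -0.1, -0.3]
gripper_width: 0.006
gripper_force: 0.0
```

```bash
cat > go.py <<'E'
import sys; from h import *
s=r.sense(); R=np.array(s["ee_rot"]); t=np.array([float(a) for a in sys.argv[1:4]])
print(s["time_s"],np.round(s["tcp_pos"],4),"units",np.round(R.T@(t-s["tcp_pos"])/.025,3),"w",round(s["gripper_width"],3),"F",np.round(s["wrist_force"],2))
print(R.round(3).tolist())
E
python3 go.py 0.511 0.081 0.124
```

```text
3.1 [0.5226 0.0509 0.2412] units [-0.123  1.282  4.688] w 0.006 F [-0.42 -0.1  -0.26]
[[-0.895, -0.447, -0.0], [-0.447, 0.895, 0.0], [0.0, 0.0, -1.0]]
```

>>> jog_arm --plan "-0.1 0.5 0 0 0 0 1;0 0.5 0 0 0 0 1;0 0 0.3 0 0 0 1;0 0 0.6 0 0 0 1;0 0 0.6 0 0 0 1;0 0 0.6 0 0 0 1;0 0 0.6 0 0 0 1;0 0 0.6 0 0 0 1;0 0 0.2 0 0 0 1;0 0 0 0 0 0 1"

```text
time_s: 4.1
tcp_pos: [0.5142, 0.0723, 0.1528]
ee_rot: [[-0.896, -0.445, -0.002], [-0.445, 0.896, -0.001], [0.002, -0.0, -1.0]]
wrist_force: [0.6, 0.2, 0.5]
gripper_width: 0.004
gripper_force: 0.0
```

```bash
python3 go.py 0.511 0.081 0.124; python3 - <<'E'
from h import *
p,d,K,T=grab("wrist"); save("w1",p); w=world(d,K,T)
q=w[(abs(w[...,2]-.08)<.006)&(np.hypot(w[...,0]-.511,w[...,1]-.081)<.03)]
print(len(q),T.round(3)); 
if len(q)>5: print(q.mean(0),cv2.minEnclosingCircle(q[:,:2].astype(np.float32)))
E
```

```text
4.1 [0.5142 0.0723 0.1528] units [-0.041  0.368  1.152] w 0.004 F [0.61 0.24 0.47]
[[-0.896, -0.445, -0.002], [-0.445, 0.896, -0.001], [0.002, -0.0, -1.0]]
1145 [[-0.444 -0.856 -0.265  0.441]
 [ 0.896 -0.425 -0.131  0.035]
 [-0.001 -0.295  0.955  0.296]
 [ 0.     0.     0.     1.   ]]
[0.50984779 0.08244453 0.07969217] ((0.5105916261672974, 0.08299069851636887), 0.012953666970133781)
```

View pics/w1.png

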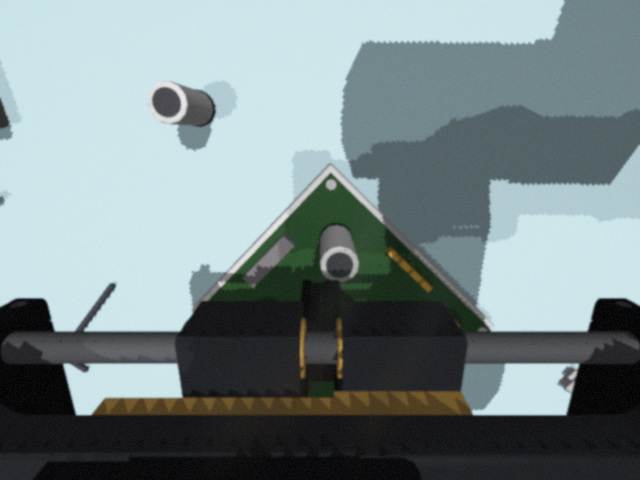

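The wrist picture shows the tall can's top at (340,264), just ahead of the closed fingertips at about (322,285). It puts the top at (0.511, 0.083).

>>> jog_arm --plan "0 0.2 0 0 0 0 1;-0.05 0.2 0 0 0 0 1;0 0 0.2 0 0 0 1;0 0 0.3 0 0 0 1;0 0 0.3 0 0 0 1;0 0 0.2 0 0 0 1;0 0 0.1 0 0 0 1;0 0 0.05 0 0 0 1;0 0 0 0 0 0 1;0 0 0 0 0 0 1"

```text
time_s: 5.15
tcp_pos: [0.5115, 0.0825, 0.1252]
ee_rot: [[-0.895, -0.446, 0.0], [-0.446, 0.895, 0.0], [-0.0, -0.0, -1.0]]
wrist_force: [-0.2, 0.5, 0.7]
gripper_width: 0.005
gripper_force: 0.0
```

```bash
python3 go.py 0.511 0.082 0.124; python3 - <<'E'
from h import *
p,d,K,T=grab("side"); q,d2,K2,T2=grab("scene")
z=lambda i,x,y,w,h:cv2.resize(i[y:y+h,x:x+w],(400,300),interpolation=cv2.INTER_CUBIC)
save("c2",np.hstack([z(p,220,150,120,90),z(q,215,140,120,90)]))
E
```

```text
5.15 [0.5115 0.0825 0.1252] units [ 0.028 -0.01   0.047] w 0.005 F [-0.19  0.46  0.73]
[[-0.895, -0.446, 0.0], [-0.446, 0.895, 0.0], [-0.0, -0.0, -1.0]]
```

View pics/c2.png

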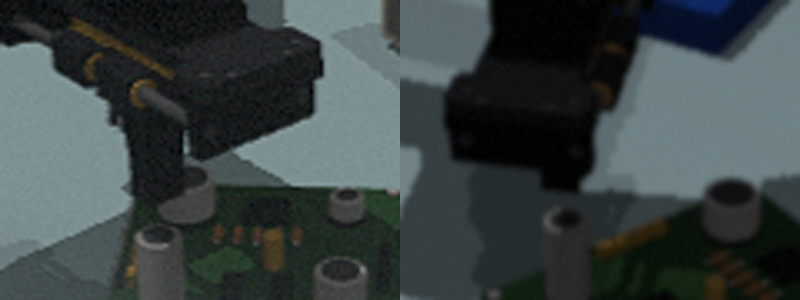

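The fingertips sit about 2.5 cm above the middle of the tall can in both views, at left (158,200) over the top at (158,238), and right (562,190) over (566,217). I'll dwell 3 s here and then rise.

>>> jog_arm --plan "0 0 0 0 0 0 1;0 0 0 0 0 0 1;0 0 0 0 0 0 1;0 0 0 0 0 0 1;0 0 0 0 0 0 1;0 0 0 0 0 0 1;0 0 0 0 0 0 1;0 0 0 0 0 0 1;0 0 0 0 0 0 1;0 0 0 0 0 0 1"

```text
time_s: 6.25
tcp_pos: [0.5113, 0.0825, 0.125]
ee_rot: [[-0.895, -0.446, 0.0], [-0.446, 0.895, -0.0], [-0.0, -0.0, -1.0]]
wrist_force: [-0.2, 0.2, 0.4]
gripper_width: 0.006
gripper_force: 0.0
```

>>> jog_arm --plan "0 0 0 0 0 0 1;0 0 0 0 0 0 1;0 0 0 0 0 0 1;0 0 0 0 0 0 1;0 0 0 0 0 0 1;0 0 0 0 0 0 1;0 0 0 0 0 0 1;0 0 0 0 0 0 1;0 0 0 0 0 0 1;0 0 0 0 0 0 1"

```text
time_s: 7.25
tcp_pos: [0.5113, 0.0825, 0.125]
ee_rot: [[-0.895, -0.446, -0.0], [-0.446, 0.895, -0.0], [0.0, 0.0, -1.0]]
wrist_force: [0.1, 0.2, 0.5]
gripper_width: 0.007
gripper_force: 0.0
```

>>> jog_arm --plan "0 0 0 0 0 0 1;0 0 0 0 0 0 1;0 0 0 0 0 0 1;0 0 0 0 0 0 1;0 0 0 0 0 0 1;0 0 0 0 0 0 1;0 0 0 0 0 0 1;0 0 0 0 0 0 1;0 0 0 0 0 0 1;0 0 0 0 0 0 1"

```text
time_s: 8.25
tcp_pos: [0.5113, 0.0825, 0.125]
ee_rot: [[-0.895, -0.446, 0.0], [-0.446, 0.895, -0.0], [-0.0, -0.0, -1.0]]
wrist_force: [0.5, 0.5, -0.2]
gripper_width: 0.008
gripper_force: 0.0
```

>>> jog_arm --plan "0 0 -0.3 0 0 0 1;0 0 -0.6 0 0 0 1;0 0 -0.7 0 0 0 1;0 0 -0.7 0 0 0 1;0 0 -0.7 0 0 0 1;0 0 -0.7 0 0 0 1;0 0 -0.4 0 0 0 1;0 0 -0.2 0 0 0 1;0 0 0 0 0 0 1;0 0 0 0 0 0 1"

```text
time_s: 9.25
tcp_pos: [0.5109, 0.0824, 0.2318]
ee_rot: [[-0.895, -0.445, -0.001], [-0.445, 0.895, -0.0], [0.001, 0.0, -1.0]]
wrist_force: [0.2, -0.0, 0.8]
gripper_width: 0.009
gripper_force: 0.0
```

```bash
python3 go.py 0.56 -0.08 0.23;python3 go.py 0.535 -0.232 0.14
```

```text
9.25 [0.5109 0.0824 0.2318] units [ 1.133 -6.689  0.071] w 0.009 F [ 0.16 -0.02  0.8 ]
[[-0.895, -0.445, -0.001], [-0.445, 0.895, -0.0], [0.001, 0.0, -1.0]]
9.25 [0.5109 0.0824 0.2318] units [  4.732 -11.689   3.674] w 0.009 F [ 0.16 -0.02  0.8 ]
[[-0.895, -0.445, -0.001], [-0.445, 0.895, -0.0], [0.001, 0.0, -1.0]]
```

>>> jog_arm --plan "0.1 -0.4 0 0 0 0 1;0.13 -0.8 0 0 0 0 1;0.13 -0.8 0 0 0 0 1;0.13 -0.8 0 0 0 0 1;0.13 -0.8 0 0 0 0 1;0.13 -0.8 0 0 0 0 1;0.13 -0.8 0 0 0 0 1;0.13 -0.8 0 0 0 0 1;0.13 -0.7 0 0 0 0 1;0.3 -0.6 0 0 0 0 1"

```text
time_s: 10.25
tcp_pos: [0.5605, -0.0984, 0.2314]
ee_rot: [[-0.895, -0.445, -0.002], [-0.445, 0.895, -0.0], [0.002, 0.001, -1.0]]
wrist_force: [1.5, -0.8, 0.5]
gripper_width: 0.005
gripper_force: 0.0
```

>>> jog_arm --plan "0.4 -0.6 0 0 0 0 1;0.4 -0.6 0 0 0 0 1;0.5 -0.6 0 0 0 0 1;0.5 -0.6 0 0 0 0 1;0.5 -0.6 0 0 0 0 1;0.5 -0.6 0 0 0 0 1;0.4 -0.5 0 0 0 0 1;0.1 -0.2 0 0 0 0 1;0 0 0 0 0 0 1;0 0 0 0 0 0 1"

```text
time_s: 11.25
tcp_pos: [0.5345, -0.2297, 0.2322]
ee_rot: [[-0.895, -0.446, -0.0], [-0.446, 0.895, 0.0], [0.0, 0.0, -1.0]]
wrist_force: [-0.3, -0.2, -0.3]
gripper_width: 0.003
gripper_force: 0.0
```

```bash
python3 go.py 0.535 -0.232 0.09; python3 - <<'E'
from h import *
p,d,K,T=grab("wrist"); w=world(d,K,T); save("w3",p)
for z,x,y in((.0515,.535,-.232),):
    q=w[(abs(w[...,2]-z)<.004)&(np.hypot(w[...,0]-x,w[...,1]-y)<.03)]
    print(len(q))
    if len(q)>5: print(q.mean(0).round(4),cv2.minEnclosingCircle(q[:,:2].astype(np.float32)))
E
```

```text
11.25 [ 0.5345 -0.2297  0.2322] units [ 0.022 -0.093  5.69 ] w 0.003 F [-0.26 -0.2  -0.3 ]
[[-0.895, -0.446, -0.0], [-0.446, 0.895, 0.0], [0.0, 0.0, -1.0]]
732
[ 0.5348 -0.2316  0.0515] ((0.5353530049324036, -0.2311907410621643), 0.014886441640555859)
```

View pics/w3.png

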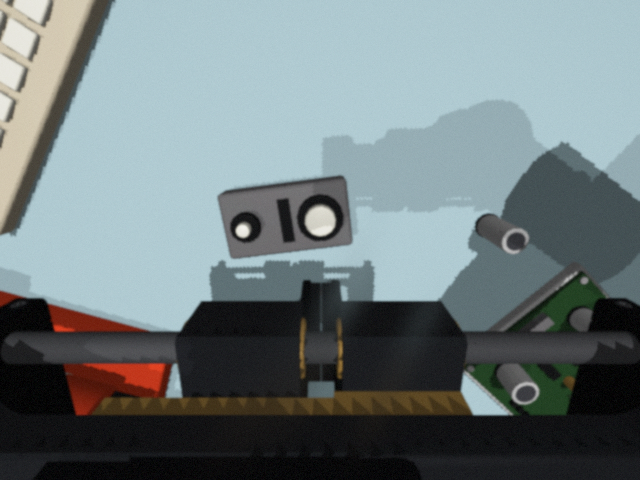

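The wrist view shows the large button at (320,216), the small one at (243,230), and nothing in the way. The button's centre is confirmed at (0.535, -0.231, 0.0515).

>>> jog_arm --plan "0 -0.06 0.3 0 0 0 1;0 0 0.7 0 0 0 1;0 0 0.9 0 0 0 1;0 0 0.9 0 0 0 1;0 0 0.9 0 0 0 1;0 0 0.9 0 0 0 1;0 0 0.7 0 0 0 1;0 0 0.4 0 0 0 1;0 0 0.2 0 0 0 1;0 0 0 0 0 0 1"

```text
time_s: 12.3
tcp_pos: [0.5351, -0.2311, 0.0846]
ee_rot: [[-0.895, -0.446, -0.001], [-0.446, 0.895, 0.0], [0.001, 0.0, -1.0]]
wrist_force: [0.5, 0.8, 0.5]
gripper_width: 0.008
gripper_force: 0.0
```

```bash
python3 go.py 0.535 -0.2315 0.0715
```

```text
12.3 [ 0.5351 -0.2311  0.0846] units [ 0.012 -0.013  0.525] w 0.008 F [0.5  0.77 0.53]
[[-0.895, -0.446, -0.001], [-0.446, 0.895, 0.0], [0.001, 0.0, -1.0]]
```

>>> jog_arm --plan "0 0 0.1 0 0 0 1;0 0 0.1 0 0 0 1;0 0 0.1 0 0 0 1;0 0 0.1 0 0 0 1;0 0 0.05 0 0 0 1;0 0 0.05 0 0 0 1;0 0 0.05 0 0 0 1;0 0 0.05 0 0 0 1;0 0 0 0 0 0 1;0 0 0 0 0 0 1"

```text
time_s: 13.3
tcp_pos: [0.5352, -0.2313, 0.0702]
ee_rot: [[-0.895, -0.446, 0.0], [-0.446, 0.895, -0.0], [-0.0, -0.0, -1.0]]
wrist_force: [-0.4, 0.7, 2.3]
gripper_width: 0.006
gripper_force: 0.9
```

>>> jog_arm --plan "0 0 0.03 0 0 0 1;0 0 0.03 0 0 0 1;0 0 0.03 0 0 0 1;0 0 0.03 0 0 0 1;0 0 0.03 0 0 0 1;0 0 0.02 0 0 0 1;0 0 0 0 0 0 1;0 0 0 0 0 0 1;0 0 0 0 0 0 1;0 0 0 0 0 0 1"

```text
time_s: 14.3
tcp_pos: [0.5352, -0.2313, 0.0658]
ee_rot: [[-0.895, -0.446, 0.0], [-0.446, 0.895, -0.0], [-0.0, -0.0, -1.0]]
wrist_force: [-0.0, -0.5, 3.6]
gripper_width: 0.007
gripper_force: 2.2
```

>>> jog_arm --plan "0 0 0.02 0 0 0 1;0 0 0.02 0 0 0 1;0 0 0.01 0 0 0 1;0 0 0 0 0 0 1;0 0 0 0 0 0 1;0 0 0 0 0 0 1;0 0 0 0 0 0 1;0 0 0 0 0 0 1;0 0 0 0 0 0 1;0 0 0 0 0 0 1"

```text
time_s: 15.3
tcp_pos: [0.5352, -0.2313, 0.0651]
ee_rot: [[-0.895, -0.446, 0.0], [-0.446, 0.895, -0.0], [-0.0, -0.0, -1.0]]
wrist_force: [-0.8, 1.9, 7.3]
gripper_width: 0.008
gripper_force: 3.8
```

>>> jog_arm --plan "0 0 0.01 0 0 0 1;0 0 0.01 0 0 0 1;0 0 0 0 0 0 1;0 0 0 0 0 0 1;0 0 0 0 0 0 1;0 0 0 0 0 0 1;0 0 0 0 0 0 1;0 0 0 0 0 0 1;0 0 0 0 0 0 1;0 0 0 0 0 0 1"

```text
time_s: 16.3
tcp_pos: [0.5352, -0.2313, 0.0651]
ee_rot: [[-0.895, -0.446, 0.0], [-0.446, 0.895, -0.0], [-0.0, -0.0, -1.0]]
wrist_force: [-2.9, 1.7, 10.2]
gripper_width: 0.001
gripper_force: 5.0
```

The force rises with no further travel, so the button is at its stop. Releasing straight up.

>>> jog_arm --plan "0 0 -0.03 0 0 0 1;0 0 -0.05 0 0 0 1;0 0 -0.08 0 0 0 1;0 0 -0.1 0 0 0 1;0 0 -0.1 0 0 0 1;0 0 -0.2 0 0 0 1;0 0 -0.3 0 0 0 1;0 0 -0.4 0 0 0 1;0 0 -0.5 0 0 0 1;0 0 -0.5 0 0 0 1"

```text
time_s: 17.3
tcp_pos: [0.5353, -0.2313, 0.1219]
ee_rot: [[-0.895, -0.446, 0.001], [-0.446, 0.895, -0.0], [-0.001, -0.0, -1.0]]
wrist_force: [0.5, -0.0, 0.4]
gripper_width: 0.005
gripper_force: 0.0
```

>>> jog_arm --plan "0 0 -0.6 0 0 0 1;0 0 -0.6 0 0 0 1;0 0 -0.6 0 0 0 1;0 0 -0.6 0 0 0 1;0 0 -0.6 0 0 0 1;0 0 -0.4 0 0 0 1;0 0 -0.2 0 0 0 1;0 0 0 0 0 0 1;0 0 0 0 0 0 1;0 0 0 0 0 0 1"

```text
time_s: 18.3
tcp_pos: [0.5347, -0.2311, 0.2096]
ee_rot: [[-0.895, -0.445, -0.002], [-0.445, 0.895, 0.0], [0.001, 0.001, -1.0]]
wrist_force: [0.1, 1.0, 0.1]
gripper_width: 0.002
gripper_force: 0.0
```

```bash
python3 - <<'E'
from h import *
s=r.sense(); print(s["tcp_pos"],s["wrist_force"])
p,d,K,T=grab("wrist"); w=world(d,K,T)
q=w[(abs(w[...,2]-.0515)<.008)&(np.hypot(w[...,0]-.535,w[...,1]+.2315)<.02)]
q=q[q[:,2]>.044]; print(len(q),np.median(q[:,2]),cv2.minEnclosingCircle(q[:,:2].astype(np.float32)))
o=dict(np.load("side.npz")); p,d,K,T=grab("side"); D=abs(p[330:430,290:405].astype(int)-o["p"][330:430,290:405]).mean(-1); print("side remote diff",D.mean(),(D>40).sum())
save("end",p)
E
```

```text
[ 0.53469531 -0.23113959  0.20961961] [0.0946083  0.97550587 0.07314677]
864 0.051620468638955336 ((0.5352035164833069, -0.2313155233860016), 0.014936455525457859)
side remote diff 30.80501449275363 2288
```

View pics/end.png

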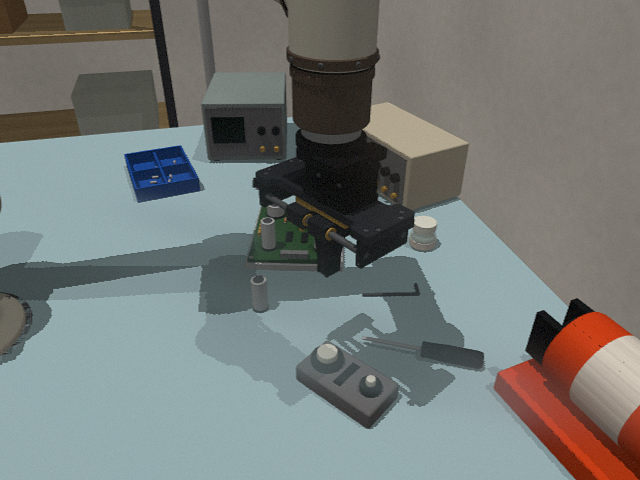

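The side view shows everything in place, with the remote unmoved (button at (327,352); the pixel difference is shadow). The button is back up at 0.0516 m and the gripper is clear.

```bash
python3 -c "
from station import r
print(r.finish_job())"
```

```text
the job is handed in; nothing more can be done
None
```

I dwelt about 3 s with the fingertips about 2.5 cm above the tallest can, then pressed the large button to its stop and let it come back up; the arm is clear, nothing looked disturbed in the final picture, and the job is handed in (no verdict was returned).

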